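# Clear the landing place and turn the coaster over with the lifter

### The arm

A 6-joint arm with a two-finger parallel gripper is mounted at the origin on the work surface. World frame = base frame: x ahead of the robot, y to its left, z up, the work surface at z = 0. Lengths are in m, angles in degrees, forces in N, time in s.
With the tool pointing down it reaches from about 0.25 to 0.725 m from the base axis. Payload 9.7 kg.
Tool frame: the origin (TCP) lies midway between the tips of the shut fingers; the grasp point (between the pads) lies 19 mm behind it; z points along the fingers, x is the direction in which the jaws open and shut, and the axes are right-handed (so a half turn about z gives the same grasp; the last joint's range is limited). The gripper opens to 85 mm and grips with 20 to 120 N. Pads are 22 mm wide; open, the fingers measure 114 mm over their backs; the gripper's body (76 mm by 85 mm) begins 54 mm behind the grasp point. The pads swing forward as they close: fully open they stand 13 mm farther back than shut.
Start: joints at [75.344, 4.979, 10.078, 95.1, 0, 90], TCP at [0.139, 0.532, 0.231] pointing down, gripper open.
Joint ranges: [-179.16, 179.16], [-48.56, 103.87], [-65.8, 70.77], [-126.05, 130.52], [-82.76, 87.17], [-180, 180]. Speed limits (degrees/s): [127.2, 127.2, 147.25, 180, 180, 180].

### API

Orientations are given as [roll, pitch, yaw] about the fixed x, y, z axes, in that order (R = Rz(yaw) Ry(pitch) Rx(roll)).
In Python, from workcell import bot, optics gives the robot as it stands.
- The arm moves only by the shell command python3 -m creep 'ROWS' [FORCE]. ROWS is JSON, a list of rows, each a list of 7 numbers: the shift along the tool's x, y, z in m, then the turn, a rotation vector about the tool's x, y, z in rad, then the opening, from 0 (shut) to 1 (fully open). A call has 1 to 8 rows; each row is the pose to reach, as a shift and turn from the pose commanded when the call began, along the tool's axes at that moment; what a row does not reach only later rows make up. A row lasts 1/10 s, in which the tool goes at most 50 mm and 8.59 degrees, less where a joint would pass 70% of its speed; a pose out of reach is approached as far as the arm can. A call with a gripper value outside its range is refused whole. The fingers move at their own pace and stop on an object; FORCE is the grip in N (left out, the last holds). Time passes only in rows, so rows that repeat a pose let the fingers close. It gives the time, the measured TCP pose, the force and the opening at its end, in the units of the state.
- bot.get_obs(): the state, without advancing time (a new reading comes with each control period).
- optics.camera(name): name is "scene" or "top" or "wrist"; returns the picture (480x640x3 uint8, red, green, blue); there is no depth.
- optics.camera_params(name): a dict with "camera_matrix" (3x3 intrinsics, pixels), "R" (3x3) and "t" (3): a world point X has camera coordinates R X + t; the wrist camera has in their place "mount" (4x4, takes a point from camera to tool coordinates, whose origin is the TCP and whose axes are the tool frame's). Camera axes: x right, y down, z forward; pixel columns grow to the right and rows downward; lengths in m; the calibration is good to about 2 mm. A picture is of the moment at which its call begins: read the wrist's pose just before it. camera_params takes no time and is no camera call.
- bot.job_done(): hands the job in, once; it reports no verdict.
The state is a dict: "time": time; "q": joint angles; "qd": joint speeds; "joint_efforts": joint torques, N m; "ee_pos": TCP position; "tcp_rot": TCP orientation; "wrist_force": force on the tool from outside, world axes, zero at the start; "torque": the same for the moment, N m; "opening": finger opening in m.
Only numpy, scipy, OpenCV 4.12 (cv2) and the standard library are available. Lean on these libraries where they do the work, as an engineer would, in place of code of your own. Each camera call takes 0.05 s, during which the arm holds its last target.

### The job

On the drying rack one bamboo coaster still lies with its round cork pad up and is due to be turned; its finish is tacky, so never touch it with the gripper or arm. First clear the landing place: stand the tumbler upright on the round cork mat. Then take the cranked lifter from its rest, slide the blade under one edge of the coaster and tip it over with it, so that it lies flat on the rack's runners with its two dark stripes up, then lay the lifter back in its rest as you found it; leave the other coaster, the flask and the oil tin where they are.

Things in the scene. Friction and masses are not known exactly. Their poses are not given: they have to be found in the camera images.
- rack: Fixed drying rack: grey board 250 x 200 x 10 mm with four dark runners along its x (-120 to 120 mm), 6 mm wide, tops 34 mm above the bench, at y = -79, -25, 25, 79 mm: two lanes centred at y = -52 and 52, 48 mm free between a lane's runners, 24 mm deep. Near end (-x) open, far end shut by a board 40 mm high. Coasters lie in the near half. Origin: underside centre, bench level; z up.
- coaster_cork_up: Coaster to turn: bamboo, 80 x 80 x 9 mm, 30 to 65 g, on the runners of either lane, within 3 degrees of square, near edge 8 to 25 mm in from the runners' near end. One face has a flush round cork pad (60 mm), the other two dark stripes. Origin: its centre; z points out of the cork face (up at the start). Tipped from its near edge it pivots on its far edge, which hardly slips on the runners.
- coaster_done: The same kind of coaster in the other lane, already turned, stripes up: leave alone. Origin: its centre; z axis points out of the striped face (up).
- lifter: Loose cranked lifter, 90 g. Bamboo handle x -55 to 45 mm, 14 wide (y), 18 tall (z). Steel neck, 10 wide, slopes from x = 50, z = 0 down to x = 76 at a flat steel blade: x 72 to 132, 30 wide, 2 thick, mid-plane at z = -40 mm. Origin: on the handle's axis near its middle; x points to the blade's tip, z up when the blade is level. Starts on its rest, blade end up, x axis 30 degrees above level.
- lifter_tip (a point): Middle of the blade's tip edge, at x = 132, y = 0, z = -40 mm of the lifter; axes as the lifter's.
- rest: Fixed wooden rest: base 150 x 70 x 12 mm and two flared saddles, 34 mm wide, that carry the handle sloping 30 degrees up along the rest's x. The low saddle is at lifter x -56 to -38 mm, with a heel stop behind the handle's end; the high one at 30 to 42 mm; between them the handle is free for 68 mm. Play about 4 mm either side. Origin: underside centre, bench level; x is the way the lifter points.
- rest_seat (a point): Where the lifter's origin lies when it is on its rest, 62 mm above the bench, straight above the rest's origin; axes as the rest's (level).
- flask: Bystander: bamboo vacuum flask with steel cap, 66 mm across, 208 mm tall, standing close beside the rack. Origin: centre of its underside.
- tumbler: Open bamboo tumbler, 60 mm across the rim, 58 mm across the foot, 80 mm tall, walls 5 mm, 110 g, standing upright on the two middle runners in the far half of the rack, where it blocks both lanes. Origin: centre of its underside; z up.
- oil_tin: Bystander: closed steel tin with a green band, 77 mm across, 90 mm tall, standing close beside the rack. Origin: centre of its underside.
- mat: Fixed round cork mat, 110 mm across, 4 mm thick, on the bench beyond the rack's far end: the place for the tumbler. Origin: centre of its underside, at bench level.

How it is judged:
By the outcome, as a careful person would: the job done as asked, in the order asked, and still so for the second after the job is handed in, with the robot touching nothing.
It also fails if it takes over 72 s, if anything falls off the work surface, if the arm or the gripper's body presses on something with over 40 N, if the wrist force passes 120 N, or if a joint passes its speed limit or range.

## Working session

There is one attempt and no reset: what is moved stays moved. The work goes in short steps, Python scripts to look and compute and a shell command to move; the robot and the scene stay as the last step left them, time stands still between calls to the robot, and variables do not carry over. Pictures are saved under pics/ and viewed, and the job is handed in when it is done.

```bash
ls; mkdir -p pics; python3 - <<'E'
from workcell import bot, optics
import cv2
print(bot.get_obs())
for n in("scene","top","wrist"):
    p=optics.camera_params(n); print(n,p)
    cv2.imwrite(f"pics/{n}0.png",optics.camera(n)[:,:,::-1])
E
```

```text
pics
{'time': 0.0, 'q': array([ 7.53445255e+01,  5.01154947e+00,  1.00356984e+01,  9.51000453e+01,
       -1.88135728e-03,  9.00007171e+01]), 'qd': array([-0.05360929, -0.00042732,  0.05676751,  0.08354481, -0.06393406,
       -0.01247372]), 'joint_efforts': array([-2.16077278e-03, -5.20399475e+01,  4.64790487e+01,  1.67140405e-02,
       -2.18649216e-04,  6.56301978e-06]), 'ee_pos': array([0.13910554, 0.53188556, 0.23058991]), 'tcp_rot': array([1.79998118e+02, 7.58963530e-02, 7.53438084e+01]), 'wrist_force': array([-0.2629368 ,  0.68703035, -0.19140507]), 'torque': array([ 0.01280341, -0.04194336, -0.03631649]), 'opening': 0.08531143190298608}
scene {'camera_matrix': array([[575.5027369 ,   0.        , 316.50977332],
       [  0.        , 575.5027369 , 244.86216601],
       [  0.        ,   0.        ,   1.        ]]), 'R': array([[ 0.45526643,  0.89035463,  0.0010565 ],
       [ 0.7358851 , -0.37561278, -0.56337212],
       [-0.50120414,  0.25726188, -0.8262026 ]]), 't': array([-0.27971549, -0.38861841,  1.70765491])}
top {'camera_matrix': array([[518.00675566,   0.        , 320.07295209],
       [  0.        , 518.00675566, 236.13246418],
       [  0.        ,   0.        ,   1.        ]]), 'R': array([[-0.01066314, -0.9998709 , -0.01202026],
       [-0.98392255,  0.01263473, -0.17814822],
       [ 0.17827709,  0.00992738, -0.98393024]]), 't': array([-0.01155632,  0.59425708,  1.22000704])}
wrist {'camera_matrix': array([[363.92970539,   0.        , 318.86289389],
       [  0.        , 363.92970539, 236.75143365],
       [  0.        ,   0.        ,   1.        ]]), 'mount': array([[ 9.99998970e-01, -1.08636189e-03, -9.38000439e-04,
        -4.69241350e-04],
       [ 1.32795379e-03,  9.48265133e-01,  3.17476729e-01,
        -8.20033815e-02],
       [ 5.44578490e-04, -3.17477648e-01,  9.48265599e-01,
        -1.43481553e-01],
       [ 0.00000000e+00,  0.00000000e+00,  0.00000000e+00,
         1.00000000e+00]])}
```

View pics/scene0.png

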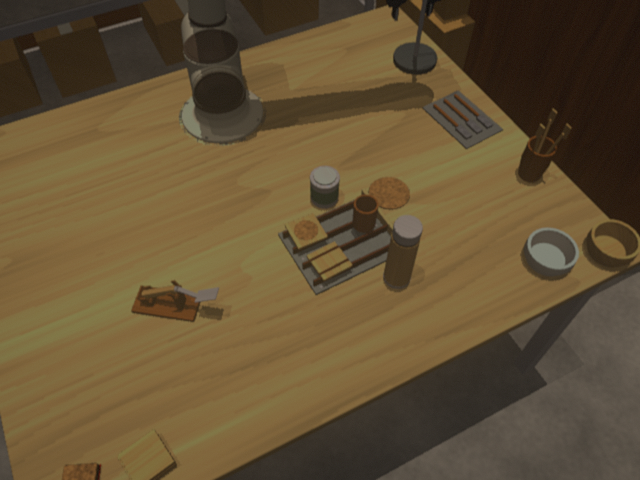

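View pics/top0.png

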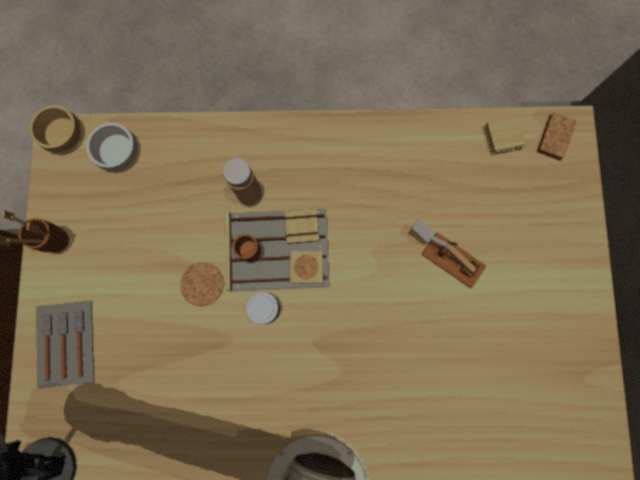

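View pics/wrist0.png

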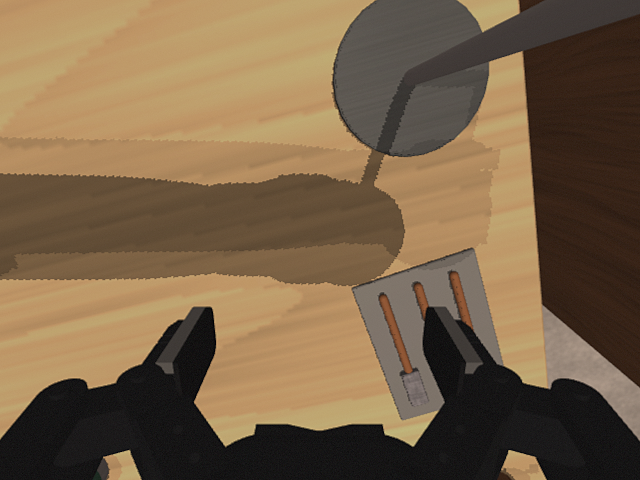

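```bash
cat > h.py <<'E'
import numpy as np, cv2
from workcell import bot, optics
from scipy.spatial.transform import Rotation as Ro
def pose():
    o=bot.get_obs(); return Ro.from_euler('xyz',o['tcp_rot'],degrees=True).as_matrix(),np.array(o['ee_pos'])
def cam(n,T=None):
    p=optics.camera_params(n);K=p['camera_matrix']
    if n=='wrist':
        R,t=T if T is not None else pose(); M=p['mount']
        Rw=R@M[:3,:3]; c=R@M[:3,3]+t
        return K,Rw.T,-Rw.T@c
    return K,p['R'],p['t']
def ray(n,uv,z,T=None):
    K,R,t=cam(n,T); c=-R.T@t
    d=R.T@np.linalg.inv(K)@np.array([uv[0],uv[1],1.])
    return c+d*(z-c[2])/d[2]
def proj(n,X,T=None):
    K,R,t=cam(n,T); p=K@(R@np.array(X)+t); return p[:2]/p[2]
def crop(im,x0,y0,w,h,s,fn):
    cv2.imwrite(fn,cv2.resize(im[y0:y0+h,x0:x0+w],None,fx=s,fy=s,interpolation=cv2.INTER_CUBIC))
E
python3 - <<'E'
from h import *
im=cv2.imread('pics/top0.png'); crop(im,170,150,200,150,4,'pics/t1.png'); crop(im,390,200,120,100,6,'pics/t2.png')
im=cv2.imread('pics/scene0.png'); crop(im,270,150,160,150,4,'pics/s1.png'); crop(im,120,260,130,80,6,'pics/s2.png')
E
```

```text
(no output)
```

View pics/t1.png

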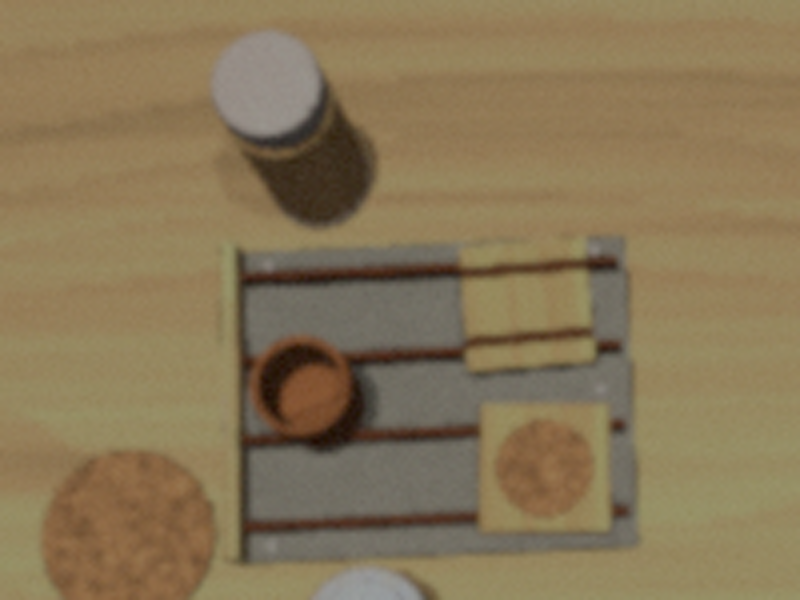

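View pics/t2.png

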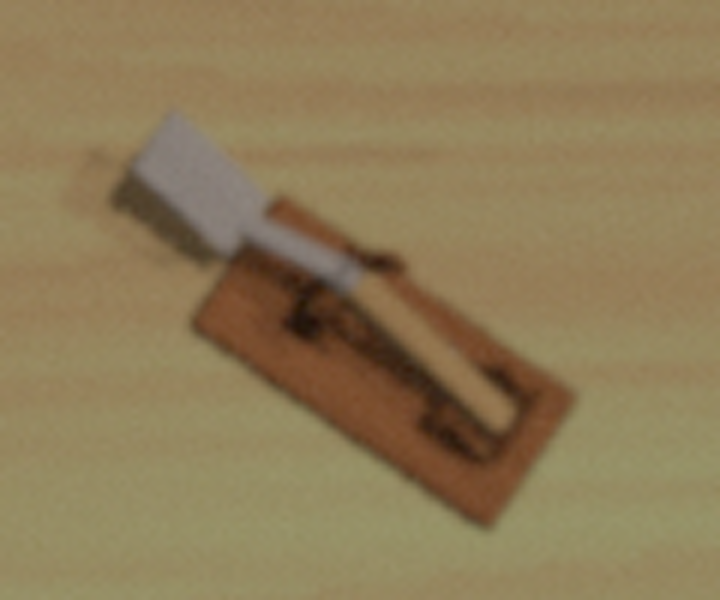

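View pics/s1.png

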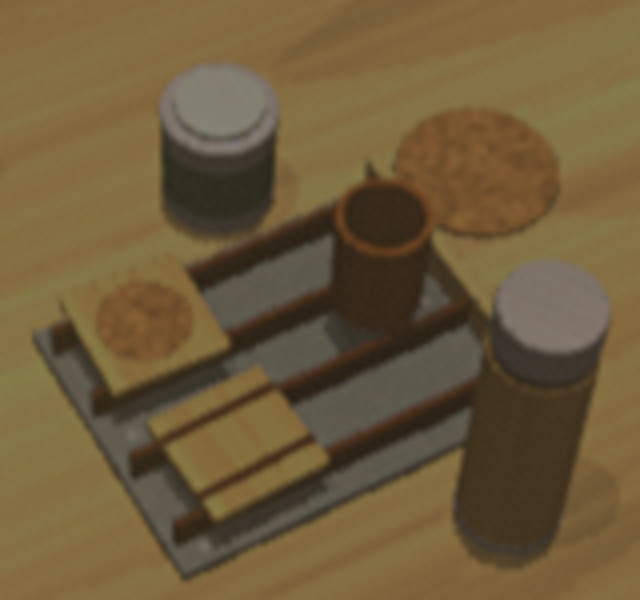

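View pics/s2.png

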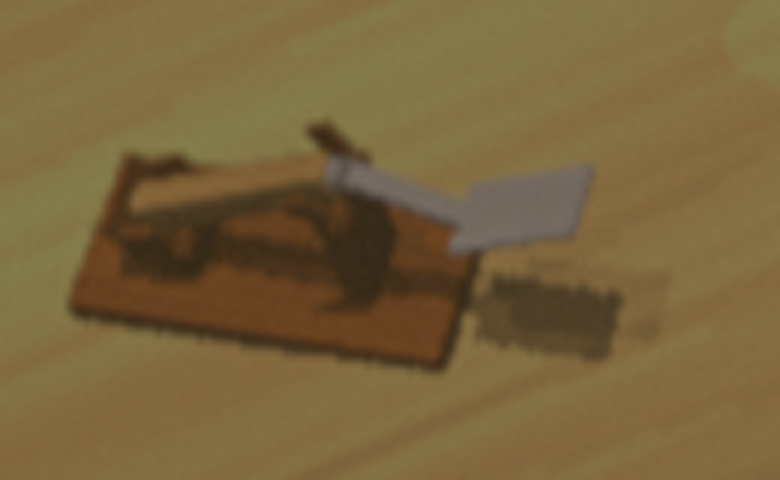

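```bash
python3 - <<'E'
from h import *
np.set_printoptions(precision=4,suppress=True)
def T1(p): return (p[0]/4-.375+170,p[1]/4-.375+150)
def T2(p): return (p[0]/6-.417+390,p[1]/6-.417+200)
def S1(p): return (p[0]/4-.375+270,p[1]/4-.375+150)
def S2(p): return (p[0]/6-.417+120,p[1]/6-.417+260)
near=np.array([ray('top',T1(p),.034) for p in [(617,262),(620,347),(625,427),(628,511)]])
far=np.array([ray('top',T1(p),.034) for p in [(243,278),(245,360),(245,440),(245,526)]])
print('near',near[:,:2]);print('far',far[:,:2])
print('len',np.linalg.norm(near-far,axis=1))
d=(far-near).mean(0);print('yaw rack',np.degrees(np.arctan2(d[1],d[0])),'y-dir yaw from rows',[np.degrees(np.arctan2(*(a[0]-a[3])[[1,0]])) for a in(near,far)],'origin',(near.mean(0)+far.mean(0))/2)
b=np.array([ray('top',T1(p),.01) for p in [(625,237),(637,545)]]);print('board near',b[:,:2])
sn=np.array([ray('scene',S1(p),.034) for p in [(62,335),(100,398),(140,460),(182,525)]]);print('scene near runner',sn[:,:2])
sb=np.array([ray('scene',S1(p),.01) for p in [(35,335),(186,575)]]);print('scene board near',sb[:,:2])
c=np.array([ray('top',T1(p),.043) for p in [(481,402),(609,403),(611,532),(480,530)]]);print('coaster',c[:,:2],c.mean(0), np.linalg.norm(c-np.roll(c,1,0),axis=1))
c2=np.array([ray('scene',S1(p),.043) for p in [(228,343),(112,396),(62,300),(175,255)]]);print('coaster scene',c2[:,:2],c2.mean(0))
print('tumb',ray('top',T1((302,388)),.114),ray('scene',S1((383,218)),.114))
print('mat',ray('top',T1((130,537)),.004),ray('scene',S1((477,172)),.004))
r=np.array([ray('top',T2(p),.012) for p in [(280,195),(577,398),(492,528),(195,325)]])
d=(r[0]+r[3]-r[1]-r[2]);print('rest',r[:,:2],r.mean(0),np.degrees(np.arctan2(d[1],d[0])),np.linalg.norm(r-np.roll(r,1,0),axis=1))
r=np.array([ray('scene',S2(p),.012) for p in [(72,305),(440,360),(475,255),(128,155)]])
d=(r[1]+r[2]-r[0]-r[3]);print('rest scene',r[:,:2],r.mean(0),np.degrees(np.arctan2(d[1],d[0])),np.linalg.norm(r-np.roll(r,1,0),axis=1))
print('tin',ray('top',T1((367,610)),.09),'flask',ray('top',T1((267,83)),.208),ray('scene',S1((553,307)),.208),ray('scene',S1((220,103)),.09))
E
```

```text
near [[ 0.6511 -0.0285]
 [ 0.5968 -0.0297]
 [ 0.5464 -0.0322]
 [ 0.4943 -0.0334]]
far [[0.644  0.2069]
 [0.5916 0.2046]
 [0.5412 0.2036]
 [0.4878 0.2025]]
len [0.2355 0.2343 0.2358 0.2359]
yaw rack 91.46565782683018 y-dir yaw from rows [np.float64(1.7847140254037979), np.float64(1.6121075342720375)] origin [0.5691 0.0867 0.034 ]
board near [[ 0.6728 -0.0338]
 [ 0.4753 -0.0387]]
scene near runner [[ 0.5008 -0.029 ]
 [ 0.5536 -0.0285]
 [ 0.6044 -0.0267]
 [ 0.6558 -0.0248]]
scene board near [[ 0.4771 -0.0378]
 [ 0.6745 -0.0318]]
coaster [[ 0.5618  0.0565]
 [ 0.5602 -0.0225]
 [ 0.4807 -0.0228]
 [ 0.4828  0.0571]] [0.5214 0.0171 0.043 ] [0.079  0.079  0.0795 0.0799]
coaster scene [[ 0.5583  0.0564]
 [ 0.5611 -0.0239]
 [ 0.4827 -0.02  ]
 [ 0.4833  0.0582]] [0.5214 0.0177 0.043 ]
tumb [0.5604 0.1561 0.114 ] [0.5634 0.1567 0.114 ]
mat [0.4846 0.2805 0.004 ] [0.4861 0.2822 0.004 ]
rest [[ 0.6082 -0.3128]
 [ 0.5205 -0.432 ]
 [ 0.4668 -0.3933]
 [ 0.5532 -0.2744]] [ 0.5372 -0.3532  0.012 ] 53.813205493769324 [0.0671 0.148  0.0662 0.147 ]
rest scene [[ 0.5223 -0.4311]
 [ 0.6087 -0.3136]
 [ 0.5721 -0.2858]
 [ 0.4677 -0.3919]] [ 0.5427 -0.3556  0.012 ] 49.53954579267658 [0.0672 0.1459 0.0459 0.1489]
tin [0.4326 0.1198 0.09  ] flask [0.7161 0.1633 0.208 ] [0.7179 0.164  0.208 ] [0.4207 0.122  0.09  ]
```

```bash
cat >> h.py <<'E'
def goal(p,R):
    R0,t0=pose(); s=R0.T@(np.array(p)-t0); w=Ro.from_matrix(R0.T@R).as_rotvec()
    print('shift',np.round(s,4).tolist(),'turn',np.round(w,3).tolist())
def down(yaw): return Ro.from_euler('xyz',[180,0,yaw],degrees=True).as_matrix()
E
python3 - <<'E'
from h import *
goal([.562,.156,.17],down(15.5))
E
```

```text
shift [-0.2566, 0.5042, 0.061] turn [0.0, 0.001, 1.044]
```

```bash
python3 -m creep '[[-0.2566,0.504,0.061,0,0,1.044,1],[-0.2566,0.504,0.061,0,0,1.044,1],[-0.2566,0.504,0.061,0,0,1.044,1],[-0.2566,0.504,0.061,0,0,1.044,1],[-0.2566,0.504,0.061,0,0,1.044,1],[-0.2566,0.504,0.061,0,0,1.044,1],[-0.2566,0.504,0.061,0,0,1.044,1],[-0.2566,0.504,0.061,0,0,1.044,1]]' 40; python3 - <<'E'
from h import *
goal([.562,.156,.17],down(15.5))
E
```

```text
time: 0.95
ee_pos: [0.4375, 0.2662, 0.1881]
tcp_rot: [-180.0, -0.0, 15.2]
wrist_force: [0.8, 1.5, 0.3]
opening: 0.0855
shift [0.0911, 0.139, 0.0181] turn [-0.0, -0.0, -0.005]
```

```bash
python3 -m creep '[[0.091,0.139,0.018,0,0,-0.005,1],[0.091,0.139,0.018,0,0,-0.005,1],[0.091,0.139,0.018,0,0,-0.005,1],[0.091,0.139,0.018,0,0,-0.005,1],[0.091,0.139,0.018,0,0,-0.005,1]]'; python3 - <<'E'
from h import *
T=pose();print(T[1]);im=optics.camera('wrist')[:,:,::-1]
for X in [(.562,.156,.114),(.562,.126,.114),(.562,.186,.114),(.532,.156,.114),(.592,.156,.114)]:
    u=proj('wrist',X,T).round().astype(int);print(u); im=im.copy();cv2.circle(im,tuple(int(a) for a in u),3,(0,0,255),-1)
cv2.imwrite('pics/w1.png',im)
E
```

```text
time: 1.45
ee_pos: [0.5623, 0.1564, 0.1691]
tcp_rot: [180.0, 0.1, 15.6]
wrist_force: [-0.3, 1.0, -0.8]
opening: 0.0853
[0.56225524 0.15642068 0.16909807]
[320 261]
[306 305]
[334 214]
[270 248]
[368 274]
```

View pics/w1.png

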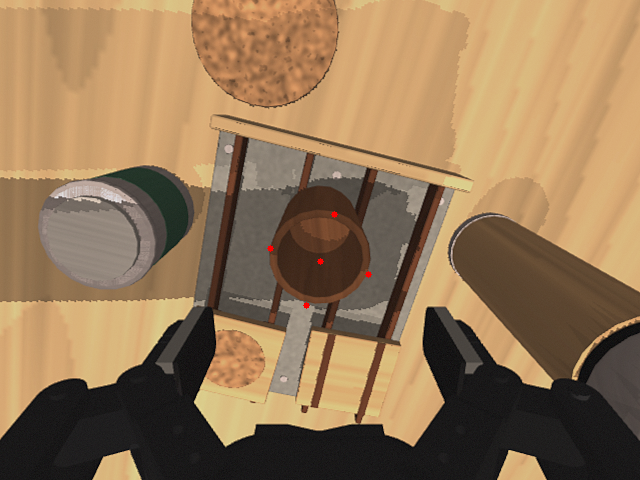

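```bash
python3 -m creep '[[0,-0.001,0.04,0,0,0,1],[0,-0.0015,0.08,0,0,0,1],[0,-0.0015,0.1,0,0,0,1],[0,-0.0015,0.1,0,0,0,1],[0,-0.0015,0.1,0,0,0,0.5],[0,-0.0015,0.1,0,0,0,0.5],[0,-0.0015,0.1,0,0,0,0.5],[0,-0.0015,0.1,0,0,0,0.5]]' 40
```

```text
time: 2.3
ee_pos: [0.5618, 0.1604, 0.073]
tcp_rot: [-180.0, -0.2, 15.8]
wrist_force: [-1.3, 0.7, 7.1]
opening: 0.0594
```

```bash
python3 -m creep '[[0,0,0,0,0,0,0.4],[0,0,0,0,0,0,0.4]]' 40; python3 - <<'E'
from h import *
goal([.485,.281,.17],down(15.5))
E
```

```text
time: 2.5
ee_pos: [0.5619, 0.1604, 0.073]
tcp_rot: [-180.0, -0.2, 15.8]
wrist_force: [-1.5, 0.9, 7.6]
opening: 0.0595
shift [-0.0407, -0.137, -0.0971] turn [-0.001, -0.004, 0.006]
```

```bash
python3 -m creep '[[0,0,-0.025,0,0,0,0.4],[0,0,-0.06,0,0,0,0.4],[-0.01,-0.035,-0.06,0,0,0,0.4],[-0.02,-0.07,-0.06,0,0,0,0.4],[-0.03,-0.105,-0.06,0,0,0,0.4],[-0.04,-0.133,-0.06,0,0,0,0.4],[-0.04,-0.133,-0.06,0,0,0,0.4],[-0.04,-0.133,-0.06,0,0,0,0.4]]' 40;  python3 - <<'E'
from h import *
T=pose()
goal([.4855,.281,.045],down(15.5))
cv2.imwrite('pics/w2.png',optics.camera('wrist')[:,:,::-1]); 
E
```

```text
time: 3.3
ee_pos: [0.4861, 0.2775, 0.1314]
tcp_rot: [-180.0, -0.1, 15.9]
wrist_force: [-0.6, -0.8, -0.6]
opening: 0.0594
shift [0.0003, -0.0036, 0.0864] turn [-0.0, -0.001, 0.007]
```

View pics/w2.png

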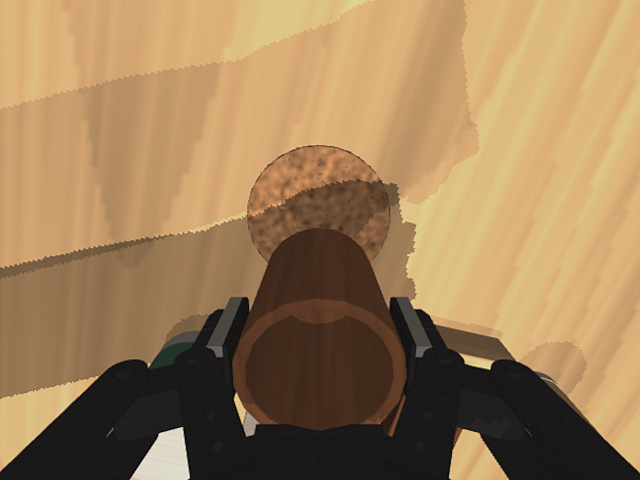

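```bash
python3 -m creep '[[0,-0.0035,0.03,0,0,0,0.4],[0,-0.0035,0.06,0,0,0,0.4],[0,-0.0035,0.078,0,0,0,0.4],[0,-0.0035,0.086,0,0,0,0.4],[0,-0.0035,0.087,0,0,0,0.4],[0,-0.0035,0.088,0,0,0,0.4],[0,-0.0035,0.088,0,0,0,0.4]]' 40
```

```text
time: 4.05
ee_pos: [0.4858, 0.28, 0.043]
tcp_rot: [-180.0, -0.1, 15.8]
wrist_force: [-0.6, -0.1, -0.9]
opening: 0.0595
```

```bash
python3 -m creep '[[0,0,0.001,0,0,0,0.4],[0,0,0.002,0,0,0,0.4],[0,0,0.002,0,0,0,0.75],[0,0,0.002,0,0,0,0.8],[0,0,0.002,0,0,0,1],[0,0,0.002,0,0,0,1],[0,0,0.002,0,0,0,1]]' 40
```

```text
time: 4.75
ee_pos: [0.4851, 0.2802, 0.0402]
tcp_rot: [180.0, 0.0, 15.8]
wrist_force: [0.0, 1.4, -1.0]
opening: 0.0851
```

```bash
python3 -m creep '[[0,0,-0.03,0,0,0,1],[0,0,-0.08,0,0,0,1],[0,0,-0.13,0,0,0,1],[0,0,-0.18,0,0,0,1],[0,0,-0.18,0,0,0,1]]'; python3 - <<'E'
from h import *
goal([.54,-.354,.20],down(-37))
E
```

```text
time: 5.25
ee_pos: [0.4869, 0.2812, 0.228]
tcp_rot: [-179.9, -0.6, 15.8]
wrist_force: [0.2, -0.6, -0.2]
opening: 0.0855
shift [-0.1223, 0.6257, 0.0251] turn [-0.007, -0.008, 0.922]
```

```bash
python3 -m creep '[[-0.122,0.626,0.025,0,0,0.922,1],[-0.122,0.626,0.025,0,0,0.922,1],[-0.122,0.626,0.025,0,0,0.922,1],[-0.122,0.626,0.025,0,0,0.922,1],[-0.122,0.626,0.025,0,0,0.922,1],[-0.122,0.626,0.025,0,0,0.922,1],[-0.122,0.626,0.025,0,0,0.922,1],[-0.122,0.626,0.025,0,0,0.922,1]]';python3 - <<'E'
from h import *
goal([.54,-.354,.20],down(-37))
E
```

```text
time: 6.05
ee_pos: [0.5182, -0.1202, 0.2044]
tcp_rot: [-180.0, -0.0, -37.1]
wrist_force: [1.1, 0.8, 0.0]
opening: 0.0854
shift [0.1583, 0.1734, 0.0044] turn [-0.0, -0.0, -0.001]
```

```bash
python3 -m creep '[[0.158,0.173,0.004,0,0,0,1],[0.158,0.173,0.004,0,0,0,1],[0.158,0.173,0.004,0,0,0,1],[0.158,0.173,0.004,0,0,0,1],[0.158,0.173,0.004,0,0,0,1],[0.158,0.173,0.004,0,0,0,1],[0.158,0.173,0.004,0,0,0,1]]';python3 - <<'E'
from h import *
T=pose();print(T[1]);np.save('T3.npy',np.c_[T[0],T[1]])
cv2.imwrite('pics/w3.png',optics.camera('wrist')[:,:,::-1]); cv2.imwrite('pics/top3.png',optics.camera('top')[:,:,::-1])
E
```

```text
time: 6.75
ee_pos: [0.5402, -0.3519, 0.1997]
tcp_rot: [-180.0, 0.1, -37.1]
wrist_force: [-0.1, 0.0, 0.4]
opening: 0.0852
[ 0.54019698 -0.35186675  0.19973663]
```

View pics/w3.png

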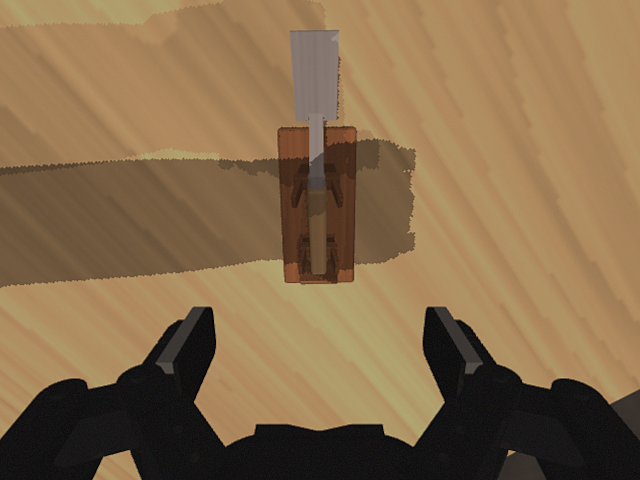

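View pics/top3.png

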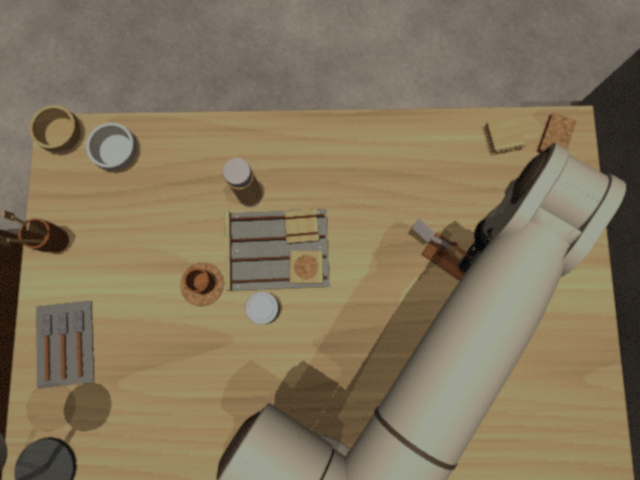

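```bash
python3 - <<'E'
from h import *
np.set_printoptions(precision=4,suppress=True)
im=cv2.imread('pics/w3.png'); crop(im,260,10,120,290,2.6,'pics/w3c.png')
A=np.load('T3.npy');T=(A[:,:3],A[:,3])
r=np.array([ray('wrist',p,.012,T) for p in [(278,128),(356,127),(354,282),(285,282)]]);d=r[0]+r[1]-r[2]-r[3]
print(r[:,:2],r.mean(0),np.degrees(np.arctan2(d[1],d[0])),np.linalg.norm(r-np.roll(r,1,0),axis=1))
# predicted points for lifter on seat
for ps in (52,53,54):
  c,s=np.cos(np.radians(ps)),np.sin(np.radians(ps)); O=np.array([r.mean(0)[0],r.mean(0)[1],.062])
  L=np.array([[c*.866,-s,-.5*c],[s*.866,c,-.5*s],[.5,0,.866]])
  for q in [(.132,.015,-.04),(.132,-.015,-.04),(.072,.015,-.04),(.072,-.015,-.04),(-.055,.007,.009),(-.055,-.007,.009),(.045,.007,.009),(.045,-.007,.009)]:
    print(ps,q,proj('wrist',O+L@np.array(q),T))
E
```

```text
[[ 0.5538 -0.2742]
 [ 0.6085 -0.3146]
 [ 0.5209 -0.4348]
 [ 0.4658 -0.3931]] [ 0.5372 -0.3542  0.012 ] 53.70862876306096 [0.1479 0.068  0.1487 0.0691]
52 (0.132, 0.015, -0.04) [296.3633  28.2414]
52 (0.132, -0.015, -0.04) [345.7277  29.0337]
52 (0.072, 0.015, -0.04) [299.1916 117.8184]
52 (0.072, -0.015, -0.04) [340.2165 118.4432]
52 (-0.055, 0.007, 0.009) [309.6768 274.3524]
52 (-0.055, -0.007, 0.009) [325.1708 274.5662]
52 (0.045, 0.007, 0.009) [308.6661 190.5289]
52 (0.045, -0.007, 0.009) [328.7327 190.8211]
53 (0.132, 0.015, -0.04) [292.512   28.7044]
53 (0.132, -0.015, -0.04) [341.8821  28.5231]
53 (0.072, 0.015, -0.04) [297.2302 118.1831]
53 (0.072, -0.015, -0.04) [338.2594 118.0548]
53 (-0.055, 0.007, 0.009) [310.6841 274.482 ]
53 (-0.055, -0.007, 0.009) [326.1794 274.4483]
53 (0.045, 0.007, 0.009) [307.8044 190.6969]
53 (0.045, -0.007, 0.009) [327.8728 190.6429]
54 (0.132, 0.015, -0.04) [288.6731  29.243 ]
54 (0.132, -0.015, -0.04) [338.0252  28.0883]
54 (0.072, 0.015, -0.04) [295.277  118.5836]
54 (0.072, -0.015, -0.04) [336.2943 117.7022]
54 (-0.055, 0.007, 0.009) [311.6933 274.5955]
54 (-0.055, -0.007, 0.009) [327.1859 274.3142]
54 (0.045, 0.007, 0.009) [306.9461 190.8797]
54 (0.045, -0.007, 0.009) [327.0095 190.4796]
```

View pics/w3c.png

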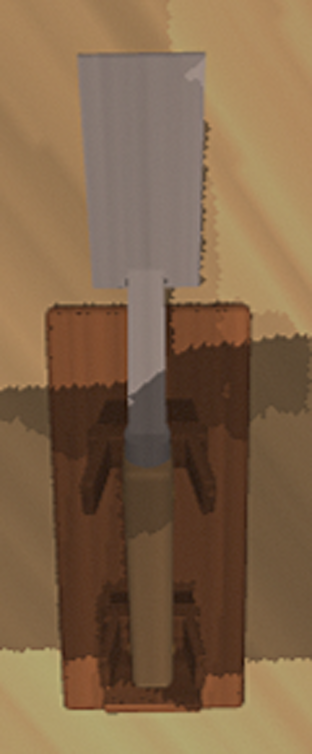

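```bash
cat >> h.py <<'E'
def lift(yaw,phi):
    """lifter rotation: yaw deg, phi = tip-up deg"""
    return Ro.from_euler('ZY',[yaw,-phi],degrees=True).as_matrix()
def toolR(L):
    x=-L[:,1];z=-L[:,2];return np.c_[x,np.cross(z,x),z]
SEAT=np.array([.5372,-.3542,.062]);SY=53.7
E
python3 - <<'E'
from h import *
L=lift(SY,30);print(L)
goal(SEAT+L@[-.004,0,-.019+.08],toolR(L))
E
```

```text
[[ 0.51269845 -0.80592828 -0.29600659]
 [ 0.69795437  0.59201318 -0.40296414]
 [ 0.5         0.          0.8660254 ]]
shift [-0.0, 0.039, 0.0878] turn [0.523, -0.003, -0.012]
```

```bash
python3 -m creep '[[0,0.04,0.02,0.13,0,-0.012,1],[0,0.039,0.05,0.26,0,-0.012,1],[0,0.039,0.08,0.39,-0.003,-0.012,1],[0,0.039,0.088,0.523,-0.003,-0.012,1],[0,0.039,0.088,0.523,-0.003,-0.012,1],[0,0.039,0.088,0.523,-0.003,-0.012,1]]';python3 - <<'E'
from h import *
print(bot.get_obs()['q'])
L=lift(SY,30)
goal(SEAT+L@[-.004,0,-.019],toolR(L))
cv2.imwrite('pics/w4.png',optics.camera('wrist')[:,:,::-1])
E
```

```text
time: 7.45
ee_pos: [0.517, -0.3821, 0.1129]
tcp_rot: [-150.2, 0.0, -36.3]
wrist_force: [0.1, 0.3, 0.4]
opening: 0.0849
[-48.89914759  22.20129582  13.18314073  88.13330039  29.05453421
  75.55950293]
shift [-0.0002, -0.0006, 0.0803] turn [0.003, 0.0, -0.0]
```

View pics/w4.png

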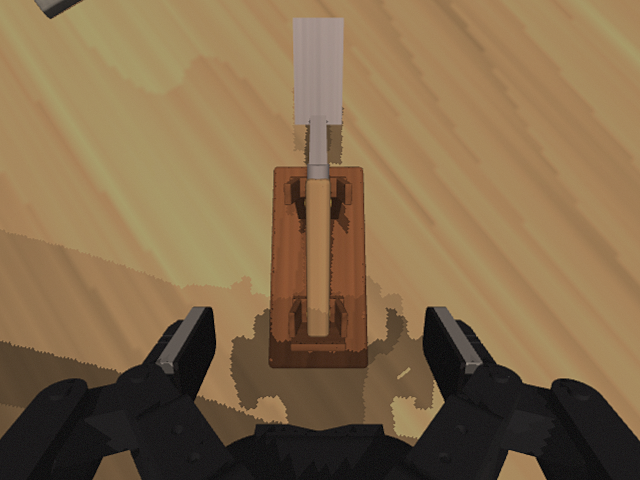

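```bash
python3 -m creep '[[0,0,0.03,0,0,0,1],[0,-0.0005,0.06,0,0,0,1],[0,-0.0005,0.08,0,0,0,1],[0,-0.0005,0.08,0,0,0,1],[0,-0.0005,0.08,0,0,0,0.1],[0,-0.0005,0.08,0,0,0,0.1],[0,-0.0005,0.08,0,0,0,0.1],[0,-0.0005,0.08,0,0,0,0.1]]' 60; python3 -m creep '[[0,0,0,0,0,0,0],[0,0,0,0,0,0,0],[0,0,0,0,0,0,0],[0,0,0,0,0,0,0]]' 100
```

```text
time: 8.3
ee_pos: [0.5412, -0.3507, 0.0447]
tcp_rot: [-150.1, -0.1, -36.3]
wrist_force: [-0.2, 0.2, 0.5]
opening: 0.0281
time: 8.7
ee_pos: [0.541, -0.3506, 0.0444]
tcp_rot: [-150.1, -0.1, -36.3]
wrist_force: [-3.5, -1.6, 4.9]
opening: 0.0122
```

```bash
python3 - <<'E'
from h import *
R,t=pose();np.save('G.npy',np.c_[R,t]);L=lift(SY,30);print(L.T@(t-SEAT))
E
python3 -m creep '[[0,0,-0.006,0,0,0,0],[0,0,-0.015,0,0,0,0],[0,0,-0.03,0,0,0,0],[0,0,-0.05,0,0,0,0],[0,0,-0.08,0,0,0,0],[0,0,-0.1,0,0,0,0],[0,0,-0.1,0,0,0,0]]' 100; python3 - <<'E'
from h import *
cv2.imwrite('pics/w5.png',optics.camera('wrist')[:,:,::-1])
E
```

```text
[-0.00434864 -0.00094714 -0.01781384]
time: 9.4
ee_pos: [0.5114, -0.3922, 0.1332]
tcp_rot: [-150.1, -0.2, -36.4]
wrist_force: [0.7, 0.5, -0.3]
opening: 0.0119
```

View pics/w5.png

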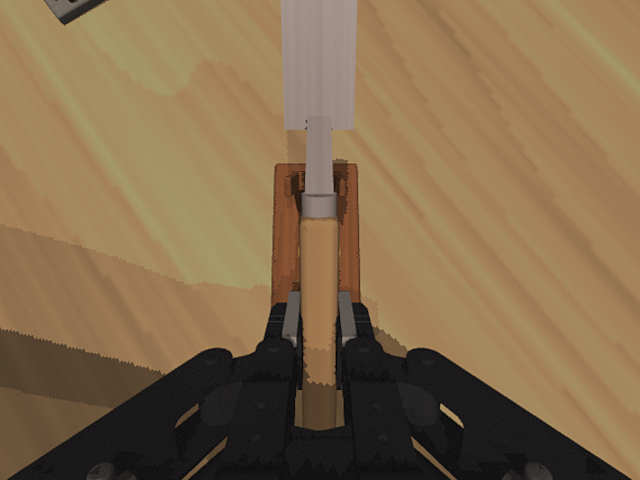

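```bash
python3 - <<'E'
from h import *
T=(np.eye(3),np.zeros(3))
for q in [(.072,.015,-.039),(.072,-.015,-.039),(.045,.007,.009),(.045,-.007,.009),(-.055,.007,.009)]:
    print(q,proj('wrist',(-(q[1]+.001),-(q[0]+.0043),-(q[2]+.018)),T))
im=cv2.imread('pics/w5.png'); crop(im,260,0,120,240,2.5,'pics/w5c.png')
E
```

```text
(0.072, 0.015, -0.039) [282.00389299 127.64370053]
(0.072, -0.015, -0.039) [351.19703146 127.56761856]
(0.045, 0.007, 0.009) [295.0431778  217.31338282]
(0.045, -0.007, 0.009) [337.19889863 217.26177039]
(-0.055, 0.007, 0.009) [300.24822287 447.40474074]
```

View pics/w5c.png

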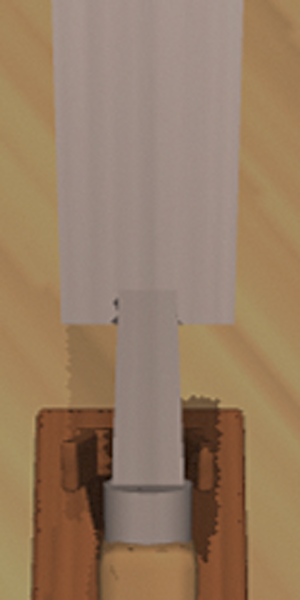

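```bash
cat >> h.py <<'E'
TL=np.array([-.1363,0,.022]) # TCP rel. tip in lifter axes
def tipgoal(tip,yaw,phi):
    L=lift(yaw,phi); goal(np.array(tip)+L@TL,toolR(L))
def tipnow():
    R,t=pose(); L=np.c_[-R[:,1],-R[:,0],-R[:,2]]
    tip=t-L@TL; return tip, np.degrees(np.arctan2(L[1,0],L[0,0])),np.degrees(np.arcsin(L[2,0])),np.degrees(np.arcsin(L[2,1]))
E
python3 - <<'E'
from h import *
print(tipnow())
tipgoal([.5222,-.07,.1],91,0)
E
```

```text
(array([ 0.58789519, -0.28727033,  0.1801958 ]), np.float64(53.690330420477466), np.float64(29.932752736578482), np.float64(-0.11935197547918132))
shift [-0.0991, -0.1313, 0.0861] turn [-0.503, -0.172, -0.637]
```

```bash
python3 -m creep '[[-0.012,-0.015,0.0,-0.06,-0.02,-0.08,0],[-0.025,-0.033,0.01,-0.12,-0.04,-0.16,0],[-0.04,-0.053,0.025,-0.2,-0.07,-0.255,0],[-0.057,-0.075,0.043,-0.29,-0.1,-0.365,0],[-0.074,-0.098,0.061,-0.375,-0.13,-0.478,0],[-0.09,-0.118,0.077,-0.45,-0.155,-0.57,0],[-0.099,-0.131,0.086,-0.503,-0.172,-0.637,0],[-0.099,-0.131,0.086,-0.503,-0.172,-0.637,0]]' 100;python3 - <<'E'
from h import *
print(tipnow())
tipgoal([.522,-.055,.022],91,0)
E
```

```text
time: 10.25
ee_pos: [0.5244, -0.2016, 0.1199]
tcp_rot: [-179.9, 0.2, 1.5]
wrist_force: [1.2, 0.1, -0.7]
opening: 0.0122
(array([ 0.5208091 , -0.06535391,  0.09803352]), np.float64(91.4689607831619), np.float64(0.07015116901347332), np.float64(0.15203730266933585))
shift [0.0005, -0.0103, 0.0759] turn [-0.001, 0.003, 0.008]
```

```bash
python3 -m creep '[[0,0,0.02,0,0.003,0.005,0],[0.0005,0,0.045,0,0.003,0.008,0],[0.0005,0,0.065,0,0.003,0.008,0],[0.0005,0,0.076,0,0.003,0.008,0],[0.0005,0,0.076,0,0.003,0.008,0],[0.0005,0,0.076,0,0.003,0.008,0]]' 100;python3 - <<'E'
from h import *
print(tipnow())
tipgoal([.5205,.010,.022],91,0)
im=optics.camera('wrist')[:,:,::-1];cv2.imwrite('pics/w6.png',im)
im=optics.camera('scene')[:,:,::-1];cv2.imwrite('pics/s6.png',im);crop(im,180,150,200,150,4,'pics/s6c.png')
E
```

```text
time: 10.85
ee_pos: [0.5247, -0.2057, 0.0455]
tcp_rot: [-179.9, -0.1, 0.6]
wrist_force: [0.0, -0.6, -0.6]
opening: 0.0122
(array([ 0.52339841, -0.06933198,  0.02373942]), np.float64(90.58272637583444), np.float64(0.0937178982148996), np.float64(-0.1290337397098059))
shift [-0.0011, -0.0794, 0.0016] turn [-0.002, -0.002, -0.007]
```

View pics/w6.png

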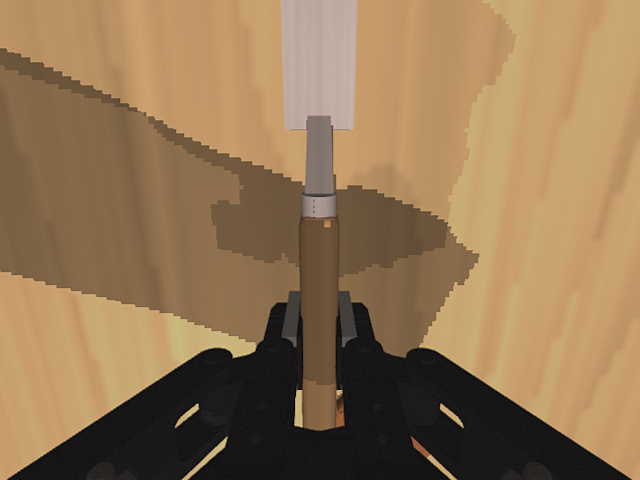

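View pics/s6c.png

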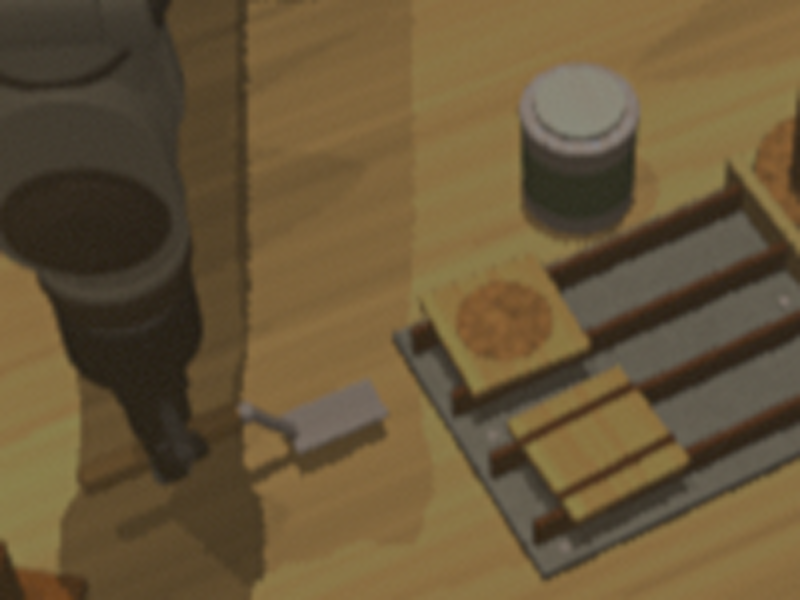

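```bash
python3 - <<'E'
from h import *
S=lambda p:(p[0]/4-.375+180,p[1]/4-.375+150)
for p in [(370,381),(388,412),(291,427),(302,455)]: print(ray('scene',S(p),.0247))
E
```

```text
[ 0.51143528 -0.06977292  0.0247    ]
[ 0.53718117 -0.06952916  0.0247    ]
[ 0.52037201 -0.12641919  0.0247    ]
[ 0.54182742 -0.12855497  0.0247    ]
```

```bash
python3 -m creep '[[-0.001,-0.012,0.001,0,0,-0.003,0],[-0.002,-0.025,0.0015,-0.002,-0.002,-0.007,0],[-0.002,-0.037,0.0015,-0.002,-0.002,-0.007,0],[-0.002,-0.049,0.0015,-0.002,-0.002,-0.007,0],[-0.002,-0.061,0.0015,-0.002,-0.002,-0.007,0],[-0.002,-0.072,0.0015,-0.002,-0.002,-0.007,0],[-0.002,-0.079,0.0015,-0.002,-0.002,-0.007,0],[-0.002,-0.079,0.0015,-0.002,-0.002,-0.007,0]]' 100;python3 - <<'E'
from h import *
print(tipnow(), bot.get_obs()['q'])
im=optics.camera('scene')[:,:,::-1];cv2.imwrite('pics/s7.png',im);crop(im,240,180,130,100,5,'pics/s7c.png')
E
```

```text
time: 11.75
ee_pos: [0.5219, -0.1255, 0.0439]
tcp_rot: [180.0, -0.0, 1.1]
wrist_force: [-0.1, -0.6, -0.9]
opening: 0.0121
(array([0.51932832, 0.01078306, 0.02178148]), np.float64(91.08560866033379), np.float64(-0.03226817658202593), np.float64(-0.010511440131922086)) [-1.35036626e+01  3.75506448e+00 -1.19905746e+01  7.42360604e+01
 -2.85800243e-02  7.54107212e+01]
```

View pics/s7c.png

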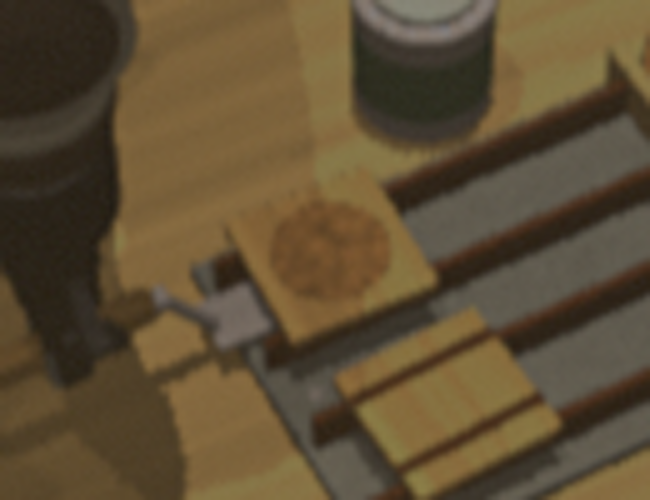

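```bash
cat > traj.py <<'E'
from h import *
P=np.array([.5190,.057,.034]); YAW=91.0; rx=np.array([np.cos(np.radians(YAW)),np.sin(np.radians(YAW)),0])
def tip(th,s=.047,off=.001):
    a=np.radians(th); x=-s*np.cos(a)-off*np.sin(a); z=s*np.sin(a)-off*np.cos(a)
    return P+rx*x+np.array([0,0,z])
def rows(lst):
    R0,t0=pose()
    for tp,phi in lst:
        L=lift(YAW,-phi); R=toolR(L); t=tp+L@TL
        s=R0.T@(t-t0); w=Ro.from_matrix(R0.T@R).as_rotvec()
        print([round(float(v),4) for v in s]+[round(float(v),3) for v in w], np.round(t,3))
E
python3 - <<'E'
from traj import *
rows([(tip(0)-[0,0,.004],0),(tip(0),0)]+[(tip(a),a) for a in (3,6,10,14,18,22,26,30)])
E
```

```text
[0.0003, 0.0002, -0.0071, 0.001, -0.0, 0.001] [ 0.522 -0.126  0.051]
[0.0003, 0.0002, -0.0111, 0.001, -0.0, 0.001] [ 0.522 -0.126  0.055]
[0.0003, -0.0011, -0.0207, -0.052, -0.0, 0.001] [ 0.522 -0.125  0.065]
[0.0003, -0.0029, -0.0302, -0.104, -0.0, 0.001] [ 0.522 -0.123  0.074]
[0.0003, -0.0062, -0.0426, -0.174, -0.0, 0.001] [ 0.522 -0.12   0.087]
[0.0003, -0.0103, -0.0549, -0.244, -0.0, 0.001] [ 0.522 -0.116  0.099]
[0.0003, -0.0152, -0.0668, -0.313, -0.0, 0.001] [ 0.522 -0.111  0.111]
[0.0003, -0.0209, -0.0783, -0.383, -0.0, 0.001] [ 0.522 -0.105  0.122]
[0.0003, -0.0275, -0.0894, -0.453, -0.001, 0.001] [ 0.522 -0.099  0.133]
[0.0003, -0.0348, -0.1, -0.523, -0.001, 0.001] [ 0.522 -0.091  0.144]
```

```bash
python3 -m creep '[[0,0,-0.007,0,0,0,0],[0,0,-0.0111,0,0,0,0],[0,-0.0011,-0.0207,-0.052,0,0,0],[0,-0.0029,-0.0302,-0.104,0,0,0],[0,-0.0062,-0.0426,-0.174,0,0,0],[0,-0.0103,-0.0549,-0.244,0,0,0],[0,-0.0152,-0.0668,-0.313,0,0,0],[0,-0.0152,-0.0668,-0.313,0,0,0]]' 100;python3 - <<'E'
from traj import *
print(tipnow(),tip(18))
im=optics.camera('scene')[:,:,::-1];crop(im,240,150,130,130,5,'pics/s8c.png')
im=optics.camera('wrist')[:,:,::-1];cv2.imwrite('pics/w8.png',im)
E
```

```text
time: 12.6
ee_pos: [0.5224, -0.1102, 0.1123]
tcp_rot: [162.0, -0.1, 1.1]
wrist_force: [0.6, -0.6, -1.6]
opening: 0.0123
(array([0.52017234, 0.01250666, 0.04914972]), np.float64(91.07161300363374), np.float64(-18.04966691915613), np.float64(-0.13863864361835587)) [0.51978551 0.01199818 0.04757274]
```

View pics/s8c.png

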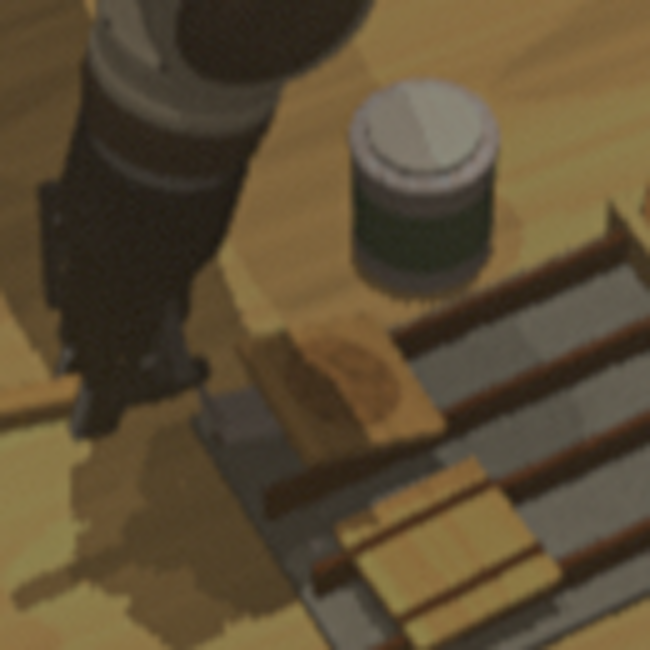

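View pics/w8.png

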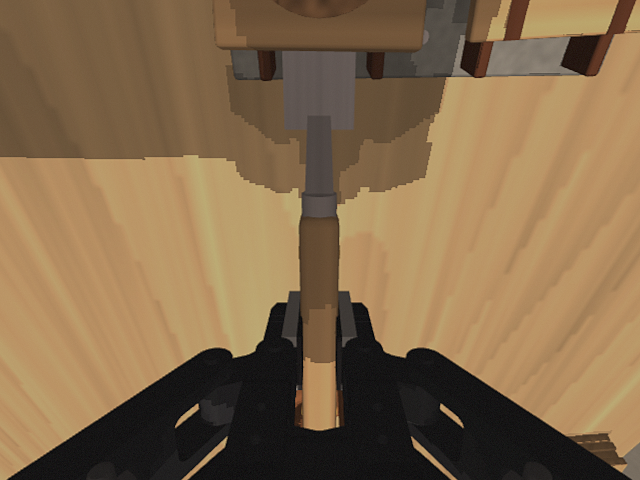

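```bash
python3 - <<'E'
from traj import *
rows([(tip(a),a) for a in (22,26,30,34,38,42,46,46)])
E
```

```text
[0.0001, -0.0022, -0.0127, -0.072, -0.001, 0.001] [ 0.522 -0.105  0.122]
[0.0002, -0.005, -0.0252, -0.142, -0.001, 0.001] [ 0.522 -0.099  0.133]
[0.0002, -0.0087, -0.0376, -0.211, -0.001, 0.001] [ 0.522 -0.091  0.144]
[0.0002, -0.0132, -0.0496, -0.281, -0.001, 0.001] [ 0.521 -0.083  0.154]
[0.0002, -0.0186, -0.0613, -0.351, -0.001, 0.001] [ 0.521 -0.074  0.163]
[0.0002, -0.0248, -0.0726, -0.421, -0.001, 0.001] [ 0.521 -0.065  0.172]
[0.0002, -0.0317, -0.0835, -0.491, -0.001, 0.001] [ 0.521 -0.055  0.18 ]
[0.0002, -0.0317, -0.0835, -0.491, -0.001, 0.001] [ 0.521 -0.055  0.18 ]
```

```bash
python3 -m creep '[[0,-0.0022,-0.0127,-0.072,0,0,0],[0,-0.005,-0.0252,-0.142,0,0,0],[0,-0.0087,-0.0376,-0.211,0,0,0],[0,-0.0132,-0.0496,-0.281,0,0,0],[0,-0.0186,-0.0613,-0.351,0,0,0],[0,-0.0248,-0.0726,-0.421,0,0,0],[0,-0.0317,-0.0835,-0.491,0,0,0],[0,-0.0317,-0.0835,-0.491,0,0,0]]' 100;python3 - <<'E'
from traj import *
print(tipnow(),tip(46),bot.get_obs()['q'])
rows([(tip(a),a) for a in (49,52,55,58,61,64,66,66)])
im=optics.camera('scene')[:,:,::-1];crop(im,240,130,130,130,5,'pics/s9c.png')
im=optics.camera('wrist')[:,:,::-1];cv2.imwrite('pics/w9.png',im)
E
```

```text
time: 13.5
ee_pos: [0.5206, -0.0545, 0.1789]
tcp_rot: [133.9, 0.2, 1.1]
wrist_force: [0.2, -0.2, -1.4]
opening: 0.0122
(array([0.51877025, 0.0240302 , 0.0653894 ]), np.float64(91.23613091394718), np.float64(-46.131036584690044), np.float64(0.17320811404546976)) [0.51958236 0.0236368  0.06711431] [ 16.25961522   8.31099072  -2.31400299  94.7904458  -44.03899051
 111.39588678]
[0.0004, 0.0002, -0.0102, -0.05, 0.001, 0.003] [ 0.521 -0.047  0.186]
[0.0004, -0.0016, -0.0196, -0.102, 0.001, 0.003] [ 0.521 -0.039  0.191]
[0.0004, -0.0039, -0.029, -0.155, 0.001, 0.003] [ 0.521 -0.031  0.196]
[0.0004, -0.0067, -0.0383, -0.207, 0.001, 0.003] [ 0.52  -0.022  0.201]
[0.0003, -0.01, -0.0473, -0.26, 0.001, 0.003] [ 0.52  -0.013  0.204]
[0.0003, -0.0138, -0.0562, -0.312, 0.001, 0.003] [ 0.52  -0.004  0.208]
[0.0003, -0.0165, -0.0621, -0.347, 0.001, 0.003] [0.52  0.002 0.21 ]
[0.0003, -0.0165, -0.0621, -0.347, 0.001, 0.003] [0.52  0.002 0.21 ]
```

View pics/s9c.png

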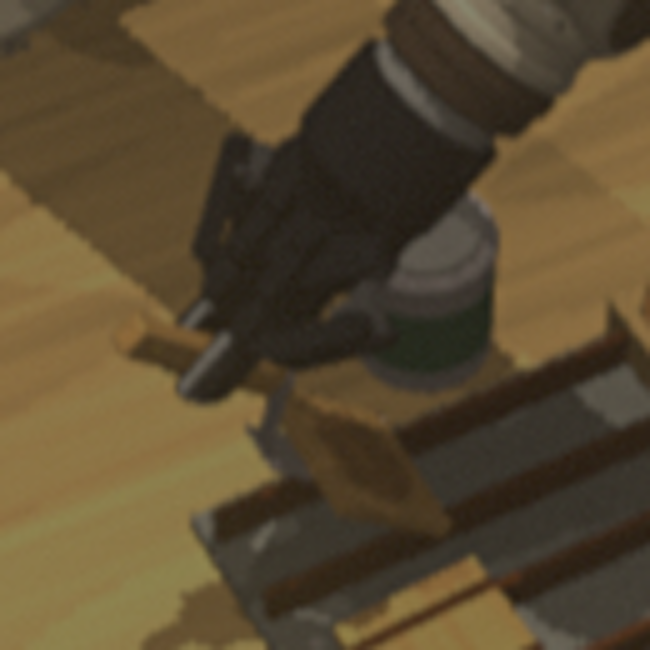

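View pics/w9.png

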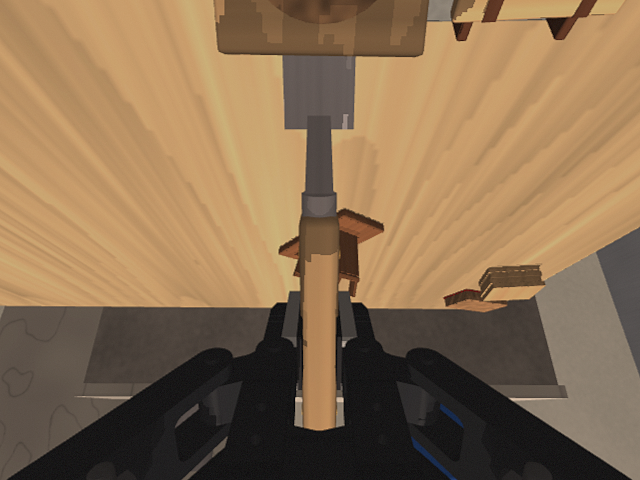

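```bash
python3 -m creep '[[0,-0.0006,-0.0102,-0.05,0,0.001,0],[0,-0.0016,-0.0196,-0.102,0.001,0.002,0],[0,-0.0039,-0.029,-0.155,0.001,0.003,0],[0,-0.0067,-0.0383,-0.207,0.001,0.003,0],[0,-0.01,-0.0473,-0.26,0.001,0.003,0],[0,-0.0138,-0.0562,-0.312,0.001,0.003,0],[0,-0.0165,-0.0621,-0.347,0.001,0.003,0],[0,-0.0165,-0.0621,-0.347,0.001,0.003,0]]' 100;python3 - <<'E'
from traj import *
print(tipnow(),tip(66),bot.get_obs()['q'])
rows([(tip(a),min(69,a)) for a in (69,73,77,81,85,89)]+[(P+rx*d+[0,0,.047],69) for d in(.002,.005,.009,.013,.017)])
im=optics.camera('scene')[:,:,::-1];crop(im,240,120,130,130,5,'pics/s10c.png')
im=optics.camera('wrist')[:,:,::-1];cv2.imwrite('pics/w10.png',im)
E
```

```text
time: 14.4
ee_pos: [0.5193, 0.0004, 0.2101]
tcp_rot: [114.0, -0.0, 0.9]
wrist_force: [-0.0, -0.1, -0.4]
opening: 0.0123
(array([0.51884362, 0.03580112, 0.07665162]), np.float64(90.81954676212476), np.float64(-65.97035270431739), np.float64(-0.022016945140784828)) [0.51934957 0.03697288 0.0765299 ] [ 26.8309449   24.06262595   7.36775527 117.77156898 -55.20848898
 140.105784  ]
[0.0006, -0.002, -0.0106, -0.053, 0.002, -0.001] [0.52  0.011 0.213]
[0.0006, -0.0022, -0.0139, -0.053, 0.002, -0.001] [0.52  0.014 0.214]
[0.0006, -0.0026, -0.0172, -0.053, 0.002, -0.001] [0.52  0.017 0.215]
[0.0006, -0.0033, -0.0204, -0.053, 0.002, -0.001] [0.52  0.02  0.215]
[0.0006, -0.0042, -0.0235, -0.053, 0.002, -0.001] [0.52  0.024 0.216]
[0.0006, -0.0053, -0.0266, -0.053, 0.002, -0.001] [0.52  0.027 0.216]
[0.0006, -0.0068, -0.0301, -0.053, 0.002, -0.001] [0.519 0.031 0.216]
[0.0006, -0.008, -0.0329, -0.053, 0.002, -0.001] [0.519 0.034 0.216]
[0.0006, -0.0097, -0.0365, -0.053, 0.002, -0.001] [0.519 0.038 0.216]
[0.0006, -0.0113, -0.0402, -0.053, 0.002, -0.001] [0.519 0.042 0.216]
[0.0006, -0.0129, -0.0438, -0.053, 0.002, -0.001] [0.519 0.046 0.216]
```

View pics/s10c.png

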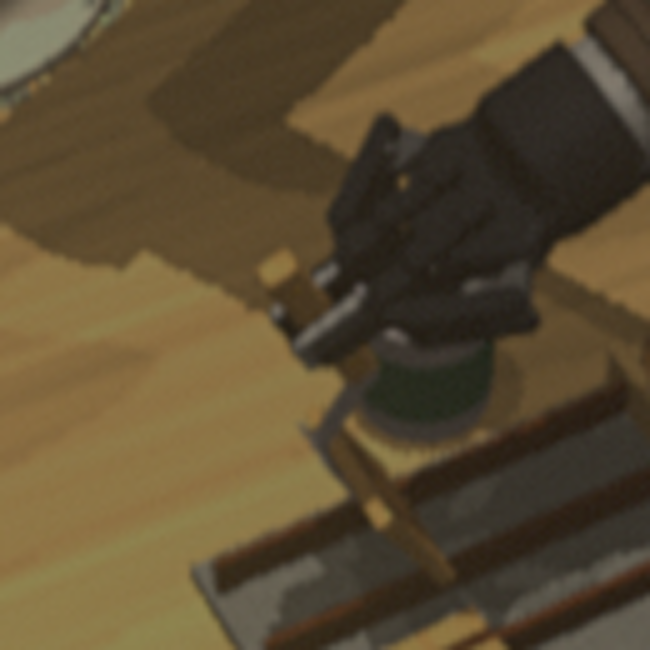

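View pics/w10.png

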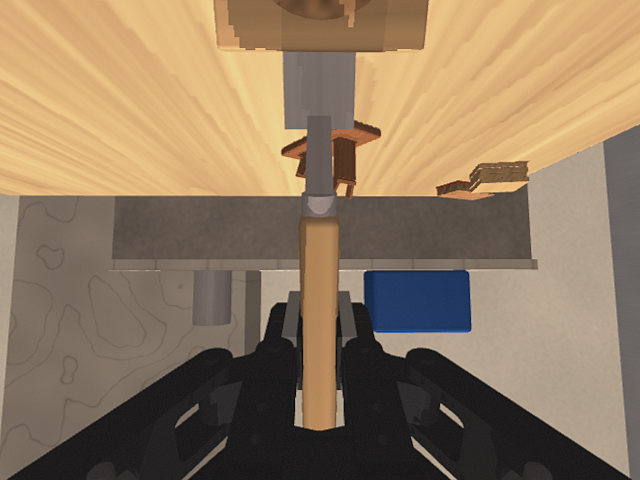

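```bash
python3 -m creep '[[0,-0.002,-0.0106,-0.053,0,0,0],[0,-0.0022,-0.0139,-0.053,0.001,0,0],[0,-0.0026,-0.0172,-0.053,0.001,0,0],[0,-0.0033,-0.0204,-0.053,0.001,0,0],[0,-0.0042,-0.0235,-0.053,0.001,0,0],[0,-0.0042,-0.0235,-0.053,0.001,0,0]]' 100;python3 - <<'E'
from traj import *
print(tipnow(),tip(85))
rows([(tip(a),min(69,a)) for a in (87,89)]+[(P+rx*d+[0,0,.048],69) for d in(.002,.005,.009,.013,.017,.021)])
im=optics.camera('scene')[:,:,::-1];crop(im,240,120,130,130,5,'pics/s11c.png')
E
```

```text
time: 15.1
ee_pos: [0.5192, 0.0242, 0.2175]
tcp_rot: [111.0, -0.2, 1.0]
wrist_force: [-0.1, 1.0, -1.0]
opening: 0.0123
(array([0.51928075, 0.05262014, 0.08237017]), np.float64(90.37904364437993), np.float64(-68.9605405755038), np.float64(-0.24822008191612166)) [0.51908888 0.05190826 0.080734  ]
[0.0004, -0.0017, -0.0004, -0.001, -0.002, -0.004] [0.52  0.025 0.216]
[0.0004, -0.0022, -0.002, -0.001, -0.002, -0.004] [0.52  0.027 0.216]
[0.0004, -0.0027, -0.0059, -0.001, -0.002, -0.004] [0.519 0.031 0.217]
[0.0004, -0.0037, -0.0087, -0.001, -0.002, -0.004] [0.519 0.034 0.217]
[0.0004, -0.0052, -0.0124, -0.001, -0.002, -0.004] [0.519 0.038 0.217]
[0.0004, -0.0066, -0.0162, -0.001, -0.002, -0.004] [0.519 0.042 0.217]
[0.0004, -0.008, -0.0199, -0.001, -0.002, -0.004] [0.519 0.046 0.217]
[0.0004, -0.0095, -0.0236, -0.001, -0.002, -0.004] [0.519 0.05  0.217]
```

View pics/s11c.png

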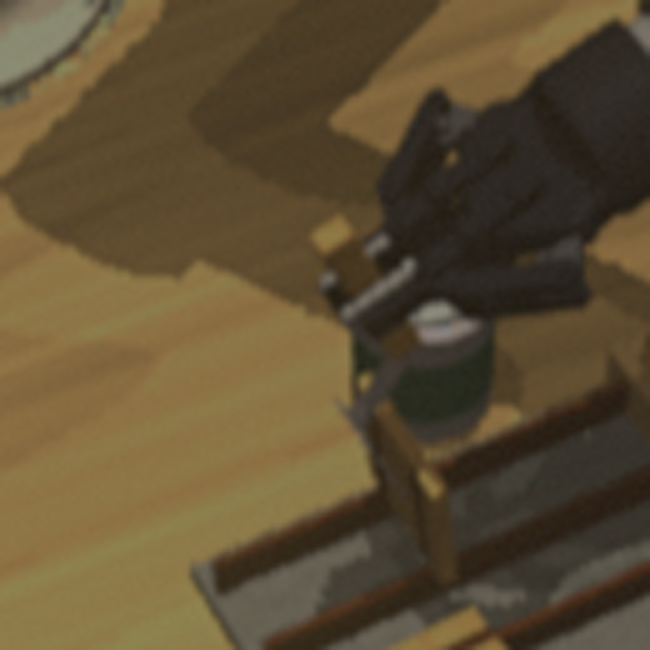

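Nearly upright; push it over.

```bash
python3 -m creep '[[0,-0.0017,-0.001,0,0,0,0],[0,-0.0022,-0.0025,0,0,0,0],[0,-0.003,-0.0059,0,0,0,0],[0,-0.0037,-0.0087,0,0,0,0],[0,-0.0052,-0.0124,0,0,0,0],[0,-0.0066,-0.0162,0,0,0,0],[0,-0.008,-0.0199,0,0,0,0],[0,-0.0095,-0.0236,0,0,0,0]]' 100;python3 - <<'E'
from traj import *
print(tipnow())
im=optics.camera('scene')[:,:,::-1];crop(im,240,120,130,130,5,'pics/s12c.png')
E
```

```text
time: 15.95
ee_pos: [0.5187, 0.0499, 0.2167]
tcp_rot: [111.0, -0.2, 1.0]
wrist_force: [0.8, 0.4, -0.6]
opening: 0.0121
(array([0.51867046, 0.07816622, 0.08153471]), np.float64(90.51038494810642), np.float64(-69.02137942820951), np.float64(-0.20062084668337202))
```

View pics/s12c.png

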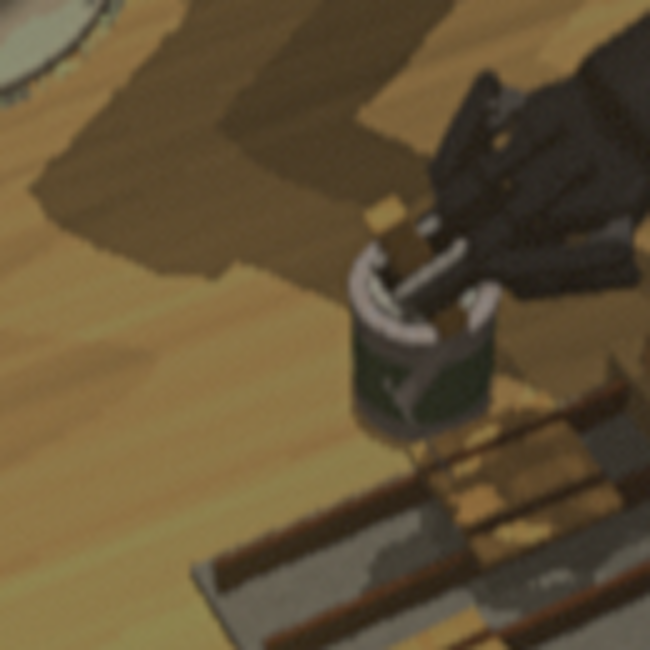

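```bash
python3 - <<'E'
from traj import *
rows([(np.array([.519,.06,.10]),69),(np.array([.519,.03,.12]),60),(np.array([.52,-.01,.14]),50),(np.array([.52,-.04,.15]),42),(np.array([.52,-.07,.15]),34),(np.array([.52,-.1,.15]),26)])
E
```

```text
[0.0005, 0.024, 0.0108, 0.0, -0.002, -0.003] [0.519 0.032 0.235]
[-0.0, 0.0551, 0.0532, 0.157, -0.002, -0.003] [ 0.52  -0.019  0.249]
[0.0003, 0.0861, 0.1074, 0.332, -0.003, -0.003] [ 0.521 -0.081  0.259]
[-0.0003, 0.1016, 0.1505, 0.472, -0.003, -0.002] [ 0.522 -0.127  0.258]
[-0.0009, 0.1051, 0.1964, 0.611, -0.003, -0.002] [ 0.522 -0.171  0.244]
[-0.0015, 0.1063, 0.2411, 0.751, -0.003, -0.002] [ 0.522 -0.213  0.23 ]
```

```bash
python3 -m creep '[[0,0.024,0.0108,0,0,0,0],[0,0.0551,0.0532,0.157,0,0,0],[0,0.0706,0.08,0.245,0,0,0],[0,0.0861,0.1074,0.332,0,0,0],[0,0.1016,0.1505,0.472,-0.003,-0.002,0],[-0.0009,0.1051,0.1964,0.611,-0.003,-0.002,0],[-0.0015,0.1063,0.2411,0.751,-0.003,-0.002,0],[-0.0015,0.1063,0.2411,0.751,-0.003,-0.002,0]]' 100;python3 - <<'E'
from traj import *
print(tipnow(),bot.get_obs()['q'])
G=np.load('G.npy'); R,t=G[:,:3],G[:,3]
goal(t-R[:,2]*.10,R)
im=optics.camera('scene')[:,:,::-1];crop(im,240,150,160,130,5,'pics/s13c.png')
im=optics.camera('top')[:,:,::-1];crop(im,170,150,200,150,4,'pics/t13c.png')
E
```

```text
time: 16.8
ee_pos: [0.519, -0.2224, 0.2307]
tcp_rot: [154.2, -0.2, 0.2]
wrist_force: [-1.4, 1.4, -1.2]
opening: 0.0121
(array([ 0.51872717, -0.10927513,  0.151462  ]), np.float64(90.15478392286126), np.float64(-25.83227068047217), np.float64(-0.17610491423509078)) [-10.74022335  -0.59649472   1.02290887  86.17965016 -25.29228262
  77.83872267]
shift [-0.0086, 0.1081, 0.163] turn [0.938, 0.022, 0.663]
```

View pics/s13c.png

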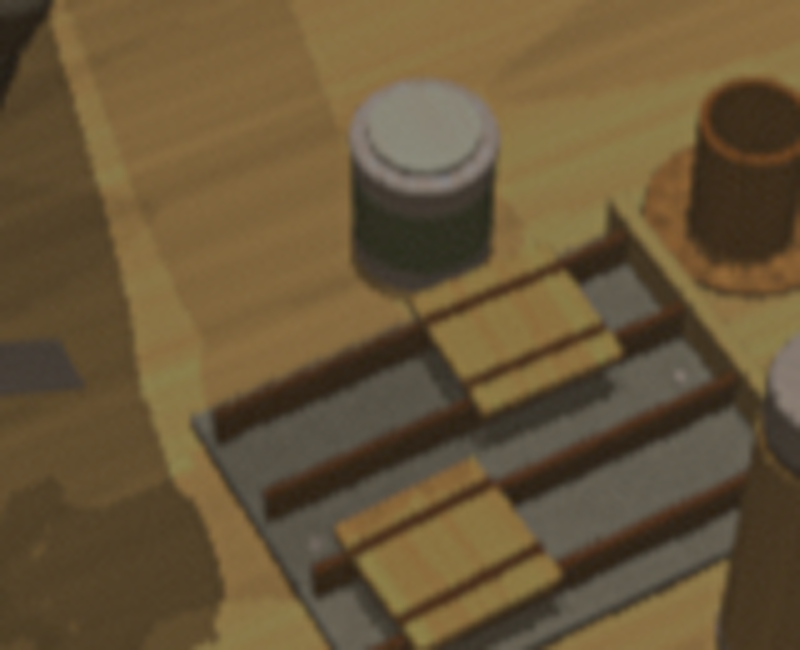

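View pics/t13c.png

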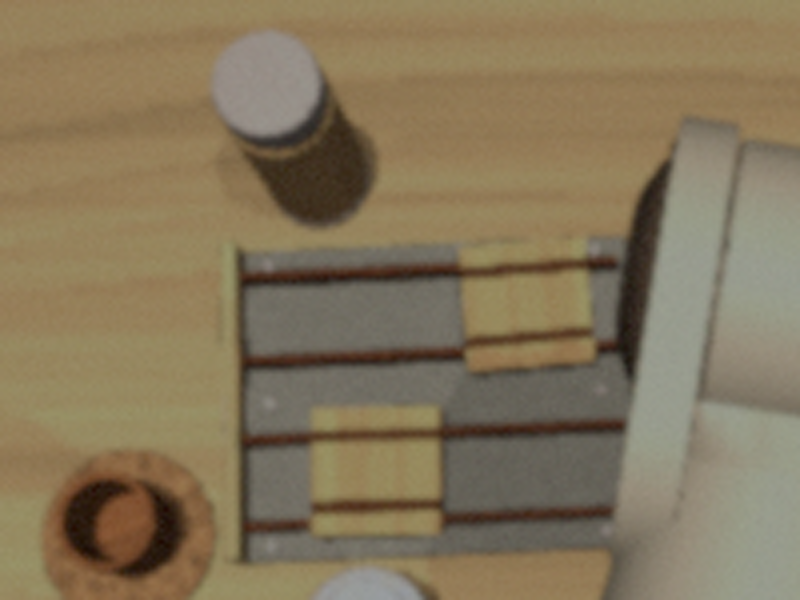

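```bash
python3 -m creep '[[-0.001,0.008,0.01,0.06,0,0.04,0],[-0.002,0.025,0.03,0.17,0.004,0.12,0],[-0.003,0.04,0.055,0.3,0.007,0.21,0],[-0.005,0.057,0.082,0.44,0.01,0.31,0],[-0.006,0.074,0.109,0.58,0.014,0.41,0],[-0.007,0.089,0.133,0.72,0.017,0.51,0],[-0.008,0.1,0.15,0.84,0.02,0.595,0],[-0.0086,0.1081,0.163,0.938,0.022,0.663,0]]' 100;python3 - <<'E'
from traj import *
print(tipnow())
G=np.load('G.npy'); R,t=G[:,:3],G[:,3]
goal(t-R[:,2]*.10,R)
E
```

```text
time: 17.7
ee_pos: [0.5174, -0.3813, 0.1296]
tcp_rot: [-151.9, -0.5, -34.4]
wrist_force: [0.5, 0.1, -1.2]
opening: 0.0124
(array([ 0.5909089 , -0.27335921,  0.17429762]), np.float64(55.835410922182156), np.float64(28.059204272723832), np.float64(-0.47244805557962577))
shift [0.0003, 0.0092, -0.0065] turn [0.033, 0.01, 0.033]
```

```bash
python3 -m creep '[[0,0.004,-0.003,0.017,0.005,0.017,0],[0,0.004,-0.003,0.017,0.005,0.017,0],[0,0.004,-0.003,0.017,0.005,0.017,0]]' 100;python3 - <<'E'
from traj import *
print(tipnow())
G=np.load('G.npy'); R,t=G[:,:3],G[:,3]
goal(t-R[:,2]*.10,R)
im=optics.camera('wrist')[:,:,::-1];cv2.imwrite('pics/w14.png',im)
E
```

```text
time: 18.0
ee_pos: [0.5144, -0.3848, 0.132]
tcp_rot: [-151.3, -0.5, -35.2]
wrist_force: [-0.1, 1.0, -0.9]
opening: 0.0121
(array([ 0.58908312, -0.27823857,  0.17811251]), np.float64(55.08127973590657), np.float64(28.675973129853844), np.float64(-0.47913510446553326))
shift [0.0009, 0.0063, -0.0023] turn [0.022, 0.004, 0.021]
```

View pics/w14.png

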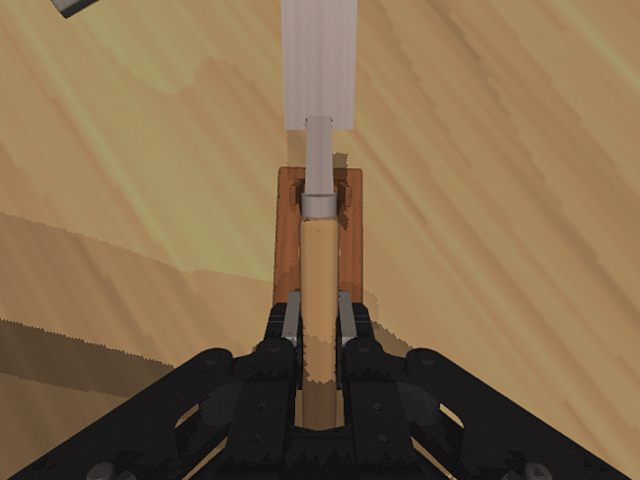

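```bash
python3 -m creep '[[0.0009,0.0063,-0.0023,0.022,0.004,0.021,0],[0.0009,0.0063,-0.0023,0.022,0.004,0.021,0],[0.0009,0.0063,-0.0023,0.022,0.004,0.021,0],[0.0009,0.0063,-0.0023,0.022,0.004,0.021,0]]' 100;python3 - <<'E'
from traj import *
G=np.load('G.npy'); R,t=G[:,:3],G[:,3]
goal(t-R[:,2]*.025,R)
E
```

```text
time: 18.45
ee_pos: [0.5103, -0.3923, 0.1305]
tcp_rot: [-150.0, -0.1, -36.5]
wrist_force: [0.0, 0.3, -1.6]
opening: 0.0123
shift [-0.0002, -0.0017, 0.0755] turn [-0.002, -0.001, -0.003]
```

```bash
python3 -m creep '[[0,-0.001,0.02,0,0,0,0],[0,-0.001,0.045,0,0,-0.003,0],[0,-0.001,0.065,0,0,-0.003,0],[0,-0.001,0.0755,0,0,-0.003,0],[0,-0.001,0.0755,0,0,-0.003,0],[0,-0.001,0.0755,0,0,-0.003,0]]' 100;python3 - <<'E'
from traj import *
G=np.load('G.npy'); R,t=G[:,:3],G[:,3]
goal(t,R)
im=optics.camera('wrist')[:,:,::-1];crop(im,200,20,240,320,1.8,'pics/w15.png')
E
```

```text
time: 19.05
ee_pos: [0.5334, -0.3616, 0.0661]
tcp_rot: [-149.9, -0.2, -36.4]
wrist_force: [0.9, -1.0, -1.6]
opening: 0.0123
shift [-0.0005, -0.0007, 0.0255] turn [-0.002, -0.002, 0.0]
```

View pics/w15.png

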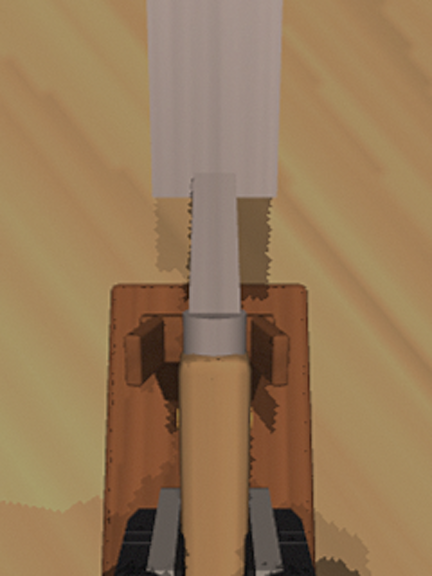

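```bash
python3 -m creep '[[0,-0.001,0.01,0,0,0,0],[0,-0.001,0.018,0,0,0,0],[0,-0.001,0.022,0,0,0,0],[0,-0.001,0.024,0,0,0,0],[0,-0.001,0.025,0,0,0,0],[0,-0.001,0.025,0,0,0,0]]' 100
```

```text
time: 19.7
ee_pos: [0.5413, -0.3507, 0.0445]
tcp_rot: [-149.9, -0.1, -36.4]
wrist_force: [-0.4, -0.3, -0.5]
opening: 0.0121
```

```bash
python3 -m creep '[[0,0,0,0,0,0,0.25],[0,0,0,0,0,0,0.4],[0,0,0,0,0,0,0.7],[0,0,0,0,0,0,1],[0,0,0,0,0,0,1],[0,0,0,0,0,0,1],[0,0,0,0,0,0,1],[0,0,0,0,0,0,1]]' 40; python3 -m creep '[[0,0,-0.01,0,0,0,1],[0,0,-0.04,0,0,0,1],[0,0,-0.08,0,0,0,1],[0,0,-0.12,0,0,0,1],[0,0,-0.12,0,0,0,1]]';python3 - <<'E'
from traj import *
T=pose();G=SEAT;L=lift(SY,30)
for q in [(.132,.015,-.04),(.132,-.015,-.04),(-.055,.007,.009),(-.055,-.007,.009),(.045,.007,.009),(.045,-.007,.009)]: print(q,proj('wrist',SEAT+L@np.array(q),T))
im=optics.camera('wrist')[:,:,::-1];cv2.imwrite('pics/w16.png',im)
im=optics.camera('scene')[:,:,::-1];cv2.imwrite('pics/s16.png',im)
E
```

```text
time: 20.5
ee_pos: [0.5413, -0.3506, 0.0443]
tcp_rot: [-149.9, -0.1, -36.4]
wrist_force: [0.1, 0.1, 0.0]
opening: 0.0855
time: 21.0
ee_pos: [0.5052, -0.4021, 0.1542]
tcp_rot: [-150.0, -0.6, -36.5]
wrist_force: [-0.2, 0.1, 0.6]
opening: 0.0856
(0.132, 0.015, -0.04) [291.99953157  34.46799922]
(0.132, -0.015, -0.04) [334.04773601  34.58790179]
(-0.055, 0.007, 0.009) [304.63192472 301.59067935]
(-0.055, -0.007, 0.009) [323.30884102 301.49220074]
(0.045, 0.007, 0.009) [302.80980398 166.95812796]
(0.045, -0.007, 0.009) [323.95677646 166.93322952]
```

View pics/w16.png

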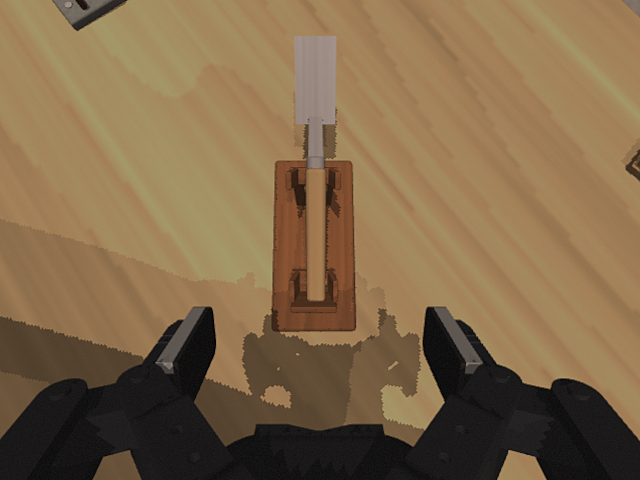

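View pics/s16.png

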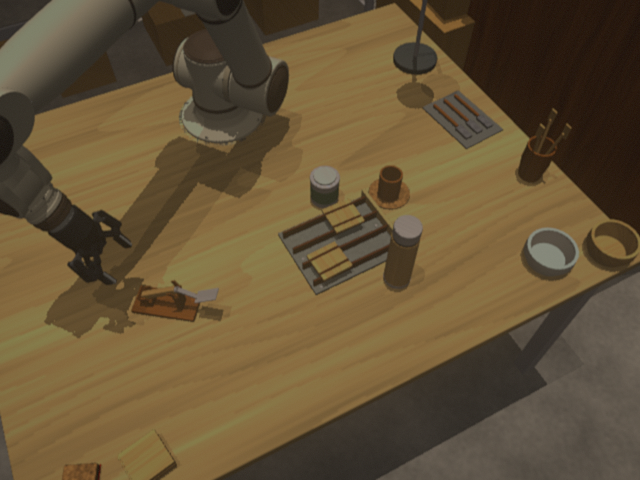

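```bash
python3 -c "
from workcell import bot
print(bot.get_obs()['time'],bot.job_done())"
```

```text
the job is handed in; nothing more can be done
21.1 None
```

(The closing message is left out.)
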